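Find the radius leaf that fits a rounded ridge

ROBOT

A 6-joint arm with a two-finger parallel gripper is mounted at the origin on a cart in front of the work surface, level with it; the furniture and walls round the work are solid. World frame = base frame: x ahead of the robot, y to its left, z up, the work surface at z = 0. Lengths are in m, angles in degrees, forces in N, time in s.
With the tool pointing down it reaches from about 0.375 to 0.9 m from the base axis. Payload 3.1 kg.
Tool frame: the origin (TCP) lies at the very end of the fingers, on their centre line; the grasp point (between the pads) lies 19 mm behind it; z points along the fingers, y is the line along which they close (so a half turn about z gives the same grasp; the last joint's range is limited). The gripper opens to 87 mm and grips with 3 to 60 N. Pads are 19 mm wide; open, the fingers measure 117 mm over their backs; the gripper's body (75 mm by 190 mm) begins 51 mm behind the grasp point.
Start: joints at [-79.383, 30.224, 82.088, -0, 67.689, -10.227], TCP at [0.222, -0.584, 0.183] pointing down, gripper open.
Joint ranges: [-176.69, 176.69], [-43.24, 126.21], [12.49, 139.97], [-82, 262], [0, 151.66], [-163.58, 163.58]. Speed limits (degrees/s): [159.86, 159.86, 180, 180, 180, 180].

INTERFACE

Orientations are given as a 3x3 rotation matrix whose columns are the frame's x, y, z axes.
In Python, from rig import * gives the robot as it stands.
- The arm moves only by the tool jog_arm, never from a script. Its arguments are lists of equal length, an entry for each row: "delta_pos": the shift along the world's x, y, z in cm, a list of three; "turn": the turn about the world's z in degrees; "grip": the closure, from 0 (fully open) to 1 (shut). In form: {"delta_pos": [[x, y, z], ...], "turn": [turn, ...], "grip": [grip, ...]}. A call has 1 to 12 rows; each row is the pose to reach, as a shift and turn from the pose commanded when the call began; what a row does not reach only later rows make up. A row lasts 1/8 s, in which the tool goes at most 62.5 mm and 10.7 degrees, less where a joint would pass 70% of its speed; a pose out of reach is approached as far as the arm can. A call with a gripper value outside its range is refused whole. The fingers move at their own pace and stop on an object; the grip force is fixed at half the most. Time passes only in rows, so rows that repeat a pose let the fingers close. It gives the time, the measured TCP pose, the force, the opening and the grip force at its end, in the units of the state.
- read_state(): the state, without advancing time (a new reading comes with each control period).
- capture(name): name is "scene" or "side" or "wrist"; returns a dict with "color" (480x640x3 uint8, blue, green, red), "fovy" (degrees; the focal length in pixels is half the picture's height over the tangent of half this angle, whatever the lens; pixels are square), "cx", "cy" (the principal point, pixels), "k1" (the pictures are not rectified: a ray, as slopes to the right and down, at radius r is drawn at 1 + k1 r^2 times it, then the intrinsics apply), "camera_from_world" (4x4, takes a point from world to camera coordinates). Camera axes: x right, y up, looking along -z (the intrinsics and any distortion apply to the point x, -y, -z); pixel columns grow to the right and rows downward; lengths in m; the calibration is good to about 2 mm. A picture is of the moment at which its call begins. There is no depth.
- hand_in(): hands the job in; it is judged then, once.
The state is a dict: "time_s": time; "joint_positions": joint angles; "qvel": joint speeds; "tau": joint torques, N m; "position": TCP position; "tcp_rot": TCP orientation; "force": force on the tool from outside, world axes, zero at the start; "moment": the same for the moment, N m; "opening": opening from 0.0 (shut) to 1.0 (fully open); "grasp_force": force on a finger pad.
Only numpy, scipy, OpenCV 4.12 (cv2) and the standard library are available. Lean on these libraries where they do the work, as an engineer would, in place of code of your own. Each camera call takes 0.05 s, during which the arm holds its last target. There are 200 camera calls.

TASK

Find out which of the three radius gauge leaves fits the rounded ridge of the block in the single front nest of the stand: try a leaf by pressing it lightly and squarely down on the ridge, and feel whether it rocks or shifts; a leaf too large for the edge does, and of those that sit firm the largest is the right one. Press the right leaf home with a light, steady hand of several newtons, never so hard that it would mark the edge (contact forces on a block below 35 N in all), and leave it sitting on the middle of that ridge, level and let go, with the other two leaves standing where they stood at the start and the small things around undisturbed.

Things in the scene. Friction and masses are not known exactly. Their poses are not given: they have to be found in the camera images.
- stand: fixed dark plate 230 x 104 x 12 mm with three grey nests in line along its x, each holding a fixed aluminium block: the front nest, nearest the robot at x = -80 mm, stands apart and has a black clamp screw; those at x = 30 and 88 mm hold spares that are not gauged. Origin: centre of the underside, z up
- nest (a point): middle of the front block's ridge, 78 mm above the bench; the real ridge top lies up to 1.5 mm above or below this but is centred sideways. Stand's axes. Each block is 40 mm long (x) and roof-shaped: two 45 degree flats meet in a level ridge along x rounded to 4, 10 or 24 mm radius; one of each in the three nests, unmarked, order varies. The flats wedge: contact forces add up to 1.5 to 2 x the push
- rear_nest (a point): the same for the rearmost nest. Leaves on a ridge: equal radius touches arc and both flats, notch top on ridge top, captive sideways; a larger radius touches only at the top, while pressed shifts 2.5 mm or more each way along the stand's y, and tips when let go; a smaller one sits firm on the flats, 2.5 to 8.3 mm too high. (In the rules block_a, b, c have 4, 10, 24 mm)
- leaf_a: loose steel radius leaf, the small one: saddle 65 mm wide (y), 22 mm thick (x), with a 90 degree notch open below, its inner corner rounded to 4 mm radius, notch top 24 mm above the two feet; sloping shoulders up to 40 mm. Origin: midway between the feet at sole level, z up; x lies along a ridge it sits on. About 0.2 kg, top-heavy. Starts upright on the bench
- leaf_b: loose steel radius leaf, the middle one: saddle 70 mm wide (y), 22 mm thick (x), with a 90 degree notch open below, its inner corner rounded to 10 mm radius, notch top 24 mm above the two feet; sloping shoulders up to 40 mm. Origin: midway between the feet at sole level, z up; x lies along a ridge it sits on. About 0.2 kg, top-heavy. Starts upright on the bench
- leaf_c: loose steel radius leaf, the large one: saddle 82 mm wide (y), 22 mm thick (x), with a 90 degree notch open below, its inner corner rounded to 24 mm radius, notch top 24 mm above the two feet; sloping shoulders up to 40 mm. Origin: midway between the feet at sole level, z up; x lies along a ridge it sits on. About 0.2 kg, top-heavy. Starts upright on the bench
- grip_a (a point): middle of the upright grey grip of the small leaf, 62 mm above its soles; the grip is 22 mm (x) by 18 mm (y) and runs from 40 to 84 mm above the soles. Axes as the leaf's
- grip_b (a point): middle of the upright grey grip of the middle leaf, 62 mm above its soles; the grip is 22 mm (x) by 18 mm (y) and runs from 40 to 84 mm above the soles. Axes as the leaf's
- grip_c (a point): middle of the upright grey grip of the large leaf, 62 mm above its soles; the grip is 22 mm (x) by 18 mm (y) and runs from 40 to 84 mm above the soles. Axes as the leaf's
- petri_dish: bystander: closed clear dish, 58 mm across, 15 mm high; origin centre of underside
- coverslips: bystander: small pale box 30 x 30 x 14 mm; origin centre of underside
- amber_bottle: bystander: small brown bottle, 40 mm across, 75 mm high; origin centre of underside
Mind the look-alikes: they are no part of the job. Leave any orange or pink look-alike of the leaf_a alone. Leave any red look-alike of the leaf_b alone.

How it is judged:
By the outcome, as a careful person would: the job done as asked, in the order asked, and still so for the second after the job is handed in, with the robot touching nothing.
It also fails if it takes over 64 s, if anything falls off the work surface, if the arm or the gripper's body presses on something with over 40 N, if the wrist force passes 120 N, or if a joint passes its speed limit or range.

## Working session

There is one attempt and no reset: what is moved stays moved. The work goes in short steps, Python scripts to look and compute and a tool call to move; the robot and the scene stay as the last step left them, time stands still between calls to the robot, and variables do not carry over. Pictures are saved under pics/ and viewed, at most 10 in all, crops included, and the job is handed in when it is done.

Besides the shell and the picture viewer there is one more tool, called after "Call:" as a command line: name --pt "numbers of a row" for each row, then --argument value for the rest. jog_arm: Moves the arm, as the interface text tells. Its arguments: {"type":"object","properties":{"delta_pos":{"type":"array"},"turn":{"type":"array"},"grip":{"type":"array"}},"required":["delta_pos","turn","grip"]}

```bash
mkdir -p pics; ls
cat > h.py <<'E'
from rig import *
import numpy as np, cv2
def ray(c,u,v):
    h=c["color"].shape[0]; f=h/2/np.tan(np.radians(c["fovy"])/2)
    a=np.array([(u-c["cx"])/f,(v-c["cy"])/f]); s=a.copy()
    for _ in range(30): s=a/(1+c["k1"]*(s@s))
    T=np.array(c["camera_from_world"]); R=T[:3,:3]
    return -R.T@T[:3,3], R.T@np.array([s[0],-s[1],-1])
def onz(c,u,v,z):
    o,d=ray(c,u,v); return o+d*(z-o[2])/d[2]
def proj(c,p):
    h=c["color"].shape[0]; f=h/2/np.tan(np.radians(c["fovy"])/2)
    T=np.array(c["camera_from_world"]); q=T[:3,:3]@np.array(p)+T[:3,3]
    s=np.array([q[0],-q[1]])/-q[2]; s=s*(1+c["k1"]*(s@s)); return s*f+[c["cx"],c["cy"]]
def tri(c1,p1,c2,p2):
    o1,d1=ray(c1,*p1);o2,d2=ray(c2,*p2)
    t=np.linalg.lstsq(np.c_[d1,-d2],o2-o1,rcond=None)[0]
    return (o1+d1*t[0]+o2+d2*t[1])/2, np.linalg.norm(o1+d1*t[0]-o2-d2*t[1])
E
python3 - <<'E'
from h import *
for n in("scene","side"):
    c=capture(n);cv2.imwrite(f"pics/{n}0.png",c["color"]);o,d=ray(c,320,240);print(n,o,d,c["fovy"])
import pickle
pickle.dump({n:capture(n) for n in("scene","side")},open("c0.pkl","wb"))
print(read_state())
E
```

```text
pics
scene [-0.06867243 -1.16543009  0.93944211] [ 0.39719735  0.71370109 -0.57697431] 42.46285543080589
side [0.25563631 0.61017946 0.60584553] [ 0.2632869  -0.77048667 -0.5805997 ] 52.768185527252875
{'time_s': 0.2, 'joint_positions': array([-7.93828663e+01,  3.02608706e+01,  8.21267843e+01, -3.23035805e-04,
        6.76893420e+01, -1.02267106e+01]), 'qvel': array([ 0.09326388, -0.22488483, -0.22590906,  0.06077766,  0.00752645,
        0.02916161]), 'tau': array([ 1.58050039e-03, -4.39997399e+01, -1.76640165e+01,  6.32882514e-02,
        5.60613116e-02, -1.17736190e-04]), 'position': array([ 0.22232983, -0.58359928,  0.18253008]), 'tcp_rot': array([[ 9.34552932e-01,  3.55824049e-01, -2.52724511e-04],
       [ 3.55824062e-01, -9.34552029e-01,  1.31988171e-03],
       [ 2.33461448e-04, -1.32342478e-03, -9.99999097e-01]]), 'force': array([0.22375474, 0.26753706, 0.38414209]), 'moment': array([0.06750883, 0.02761715, 0.01604629]), 'grasp_force': 0.0, 'opening': 0.9997981933428598}
```

View pics/scene0.png

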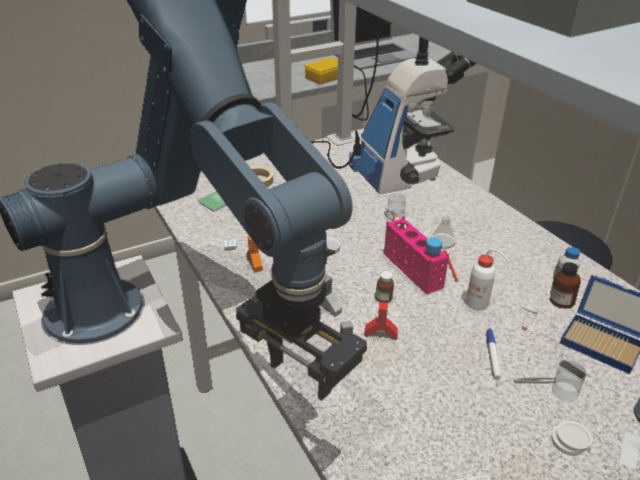

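View pics/side0.png

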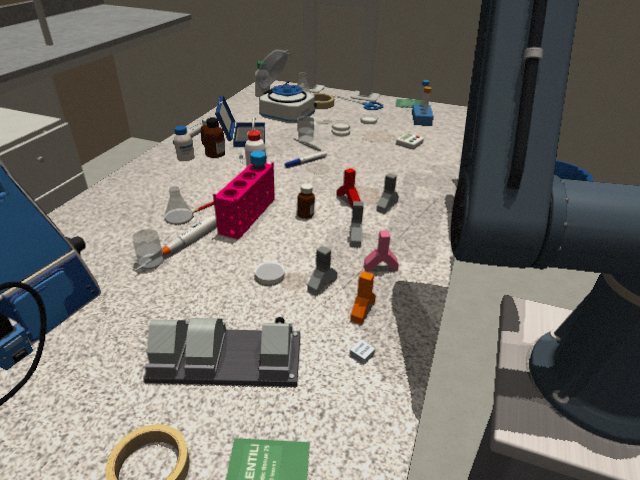

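The side view shows the stand at (225,350), with the clamp-screw front nest at (277,345). Leaf candidates:
- grey at (321,270), (357,222) and (388,192): the real leaves
- look-alikes: orange (363,297), pink (381,252), red (348,187)

I choose the grey ones and check them in a close crop.

Run:
```python
from h import *
import pickle
c=pickle.load(open("c0.pkl","rb"))
im=c["side"]["color"]
a=cv2.resize(im[160:310,290:410],None,fx=4,fy=4,interpolation=cv2.INTER_CUBIC)
b=cv2.resize(im[310:390,140:310],None,fx=1.88,fy=1.88,interpolation=cv2.INTER_CUBIC)
o=np.zeros((600,800,3),np.uint8);o[:,:480]=a;o[:150,480:480+min(320,b.shape[1])]=b[:150,:320]
cv2.imwrite("pics/crop1.png",o)
for p in [(147,382),(298,382)]: print(onz(c["side"],*p,0))
for p in [(314,288),(352,240),(384,208)]: print(onz(c["side"],*p,0))
```

```text
[ 6.47842649e-01  2.48235957e-01 -1.11022302e-16]
[0.43551634 0.16837928 0.        ]
[ 0.48797849 -0.04259288  0.        ]
[ 0.46601435 -0.2193547   0.        ]
[ 0.43268259 -0.37424347  0.        ]
```

View pics/crop1.png

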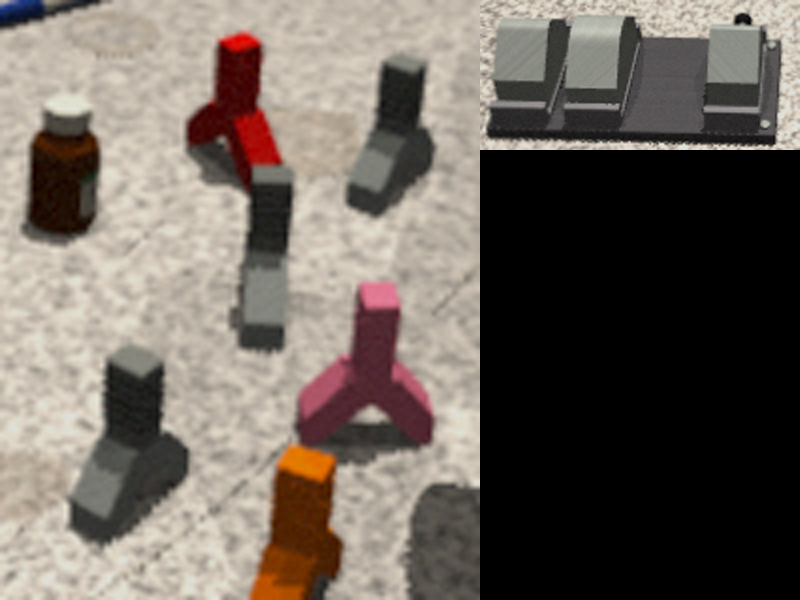

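Run:
```python
from h import *
import pickle
c=pickle.load(open("c0.pkl","rb"))
for p in [(323.7,250),(358,203.7),(391,175.7)]: print(onz(c["side"],*p,.084))
w=capture("wrist"); o,d=ray(w,320,240);print(o,d,w["fovy"])
for p in [(0,0),(639,0),(0,479),(639,479)]: print(onz(w,*p,0))
```

```text
[ 0.47553142 -0.05555178  0.084     ]
[ 0.46275107 -0.23413195  0.084     ]
[ 0.42668045 -0.38215249  0.084     ]
[ 0.29701609 -0.5568315   0.38558194] [-0.2730735  -0.08912372 -0.95794897] 59.07035058880092
[ 0.28430317 -0.28063895  0.        ]
[ 0.46745992 -0.76182104  0.        ]
[-0.20644849 -0.35350116  0.        ]
[ 5.12739344e-02 -1.02976532e+00 -5.55111512e-17]
```

Call:
jog_arm --pt "6 8 2" --pt "12 16 4" --pt "18 24 6" --pt "24 32 7" --pt "24 32 7" --pt "24 32 7" --pt "24 32 7" --pt "24 32 7" --pt "24 32 7" --turn '[0,0,0,0,0,0,0,0,0]' --grip '[0,0,0,0,0,0,0,0,0]'

```text
time_s: 1.38
position: [0.4619, -0.2645, 0.253]
tcp_rot: [[0.935, 0.356, -0.001], [0.356, -0.935, -0.0], [-0.001, 0.0, -1.0]]
force: [-0.2, 0.0, -0.1]
opening: 1.005
grasp_force: 0.0
```

Run:
```python
from h import *
import pickle
c={n:capture(n) for n in("wrist","scene","side")};pickle.dump(c,open("c1.pkl","wb"))
cv2.imwrite("pics/w1.png",c["wrist"]["color"])
```

```text
(no output)
```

View pics/w1.png

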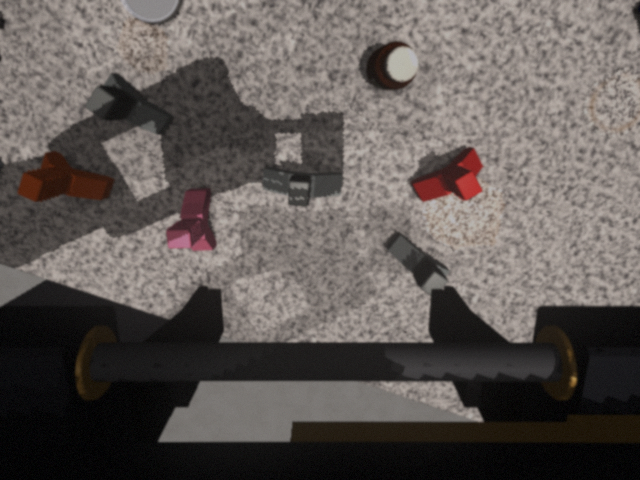

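The view shows the grey leaves at (302,182), (128,103) and (417,262), with orange, pink and red apart. I'll zoom in on the three for widths and axes.

Run:
```python
from h import *
import pickle
c=pickle.load(open("c1.pkl","rb"));im=c["wrist"]["color"]
T=[im[65:140,78:178],im[145:220,253:353],im[222:297,367:467],c["side"]["color"][310:385,230:330]]
T=[cv2.resize(t,(400,300),interpolation=cv2.INTER_CUBIC) for t in T]
T=[cv2.convertScaleAbs(t,alpha=1.8) for t in T]
cv2.imwrite("pics/t1.png",np.vstack([np.hstack(T[:2]),np.hstack(T[2:])]))
```

```text
(no output)
```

View pics/t1.png

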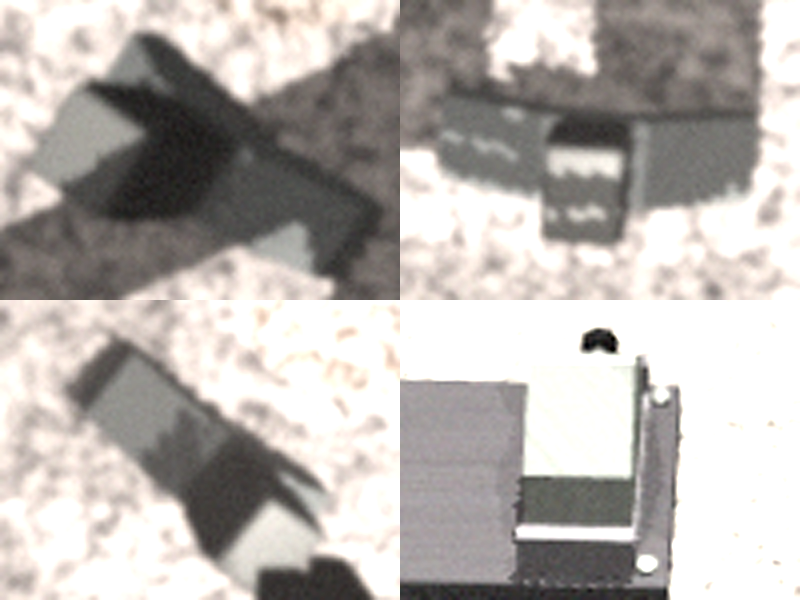

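Run:
```python
from h import *
import pickle
w=pickle.load(open("c1.pkl","rb"))["wrist"]
def P(o,p,z): return onz(w,o[0]+p[0]/4,o[1]+p[1]/4,z)[:2]
O=[(78,65),(253,145),(367,222)]
for nm,o,g,pts in [("1",O[0],(88,137),[(138,35),(378,205),(318,290)]),("2",O[1],(187,194),[(40,95),(40,165),(357,112),(357,195)]),("3",O[2],(268,250),[(128,48),(83,112)])]:
  G=P(o,g,.084);print(nm,"grip",G)
  for p in pts:
    for z in(.0,.012): q=P(o,p,z);print(p,z,q,np.linalg.norm(q-G),q-G)
a=[P(O[0],(138,35),.012),P(O[0],(378,205),.012)];d=a[1]-a[0];print("L1",np.linalg.norm(d),np.degrees(np.arctan2(*d[::-1])))
a=[P(O[1],(40,130),.012),P(O[1],(357,153),.012)];d=a[1]-a[0];print("L2",np.linalg.norm(d),np.degrees(np.arctan2(*d[::-1])))
```

```text
1 grip [ 0.47976621 -0.05907002]
(138, 35) 0.0 [ 0.49530341 -0.02535883] 0.03711939058609649 [0.0155372  0.03371119]
(138, 35) 0.012 [ 0.49639391 -0.03094053] 0.03267642670887012 [0.0166277  0.02812949]
(378, 205) 0.0 [ 0.4771147  -0.09167008] 0.03270770665476784 [-0.0026515  -0.03260006]
(378, 205) 0.012 [ 0.47868396 -0.09550636] 0.03645240983336347 [-0.00108225 -0.03643634]
(318, 290) 0.0 [ 0.45083479 -0.08253019] 0.03724790271804578 [-0.02893141 -0.02346017]
(318, 290) 0.012 [ 0.45309578 -0.08660705] 0.03833536063615693 [-0.02667043 -0.02753703]
2 grip [ 0.464451   -0.24068112]
(40, 95) 0.0 [ 0.45929895 -0.19565089] 0.045324003154845575 [-0.00515206  0.04503023]
(40, 95) 0.012 [ 0.46133714 -0.19675024] 0.04404109820268854 [-0.00311386  0.04393088]
(40, 165) 0.0 [ 0.44143612 -0.20158198] 0.04536989921451652 [-0.02301488  0.03909914]
(40, 165) 0.012 [ 0.4439445  -0.20252521] 0.043317321136863866 [-0.02050651  0.03815591]
(357, 112) 0.0 [ 0.48523267 -0.27647924] 0.04139303295331611 [ 0.02078167 -0.03579812]
(357, 112) 0.012 [ 0.48658825 -0.27545106] 0.04121900878257435 [ 0.02213725 -0.03476994]
(357, 195) 0.0 [ 0.46430869 -0.2847201 ] 0.04403920992958495 [-0.00014231 -0.04403898]
(357, 195) 0.012 [ 0.46621502 -0.28347501] 0.04283023257443483 [ 0.00176402 -0.04279389]
3 grip [ 0.42772203 -0.38895747]
(128, 48) 0.0 [ 0.44451903 -0.36074697] 0.0328324825452756 [0.01679701 0.0282105 ]
(128, 48) 0.012 [ 0.44694626 -0.35750073] 0.03686593781363079 [0.01922423 0.03145674]
(83, 112) 0.0 [ 0.42273255 -0.35643097] 0.032906957288416326 [-0.00498947  0.0325265 ]
(83, 112) 0.012 [ 0.42573323 -0.35329834] 0.03571454419462253 [-0.00198879  0.03565913]
L1 0.06695064806046774 -105.33857642672362
L2 0.08327077913243226 -73.3174918659722
```

Call:
jog_arm --pt "0.3 5 -1" --pt "0.6 10 -3" --pt "1 16 -5" --pt "1.3 22.5 -6" --pt "1.3 22.5 -6" --pt "1.3 22.5 -6" --pt "1.3 22.5 -6" --turn '[-6,-13,-20,-28,-36,-36,-36]' --grip '[0,0,0,0,0,0,0]'

```text
time_s: 2.4
position: [0.4757, -0.0403, 0.1933]
tcp_rot: [[0.965, -0.261, 0.0], [-0.261, -0.965, -0.0], [0.001, 0.0, -1.0]]
force: [-0.5, -0.4, 0.4]
opening: 0.998
grasp_force: 0.0
```

Run:
```python
from h import *
import pickle
c={n:capture(n) for n in("wrist","scene","side")};pickle.dump(c,open("c2.pkl","wb"))
im=c["wrist"]["color"]
p=np.array(proj(c["wrist"],[.48,-.06,.03])).astype(int);print(p, proj(c["wrist"],[.485,.1315,.078]))
x=max(0,min(480,p[0]-80));y=max(0,min(360,p[1]-60));print("origin",x,y)
cv2.imwrite("pics/w2.png",cv2.convertScaleAbs(cv2.resize(im[y:y+120,x:x+160],(800,600),interpolation=cv2.INTER_CUBIC),alpha=1.8))
```

```text
[344 197] [112.59220153 265.26619753]
origin 264 137
```

View pics/w2.png

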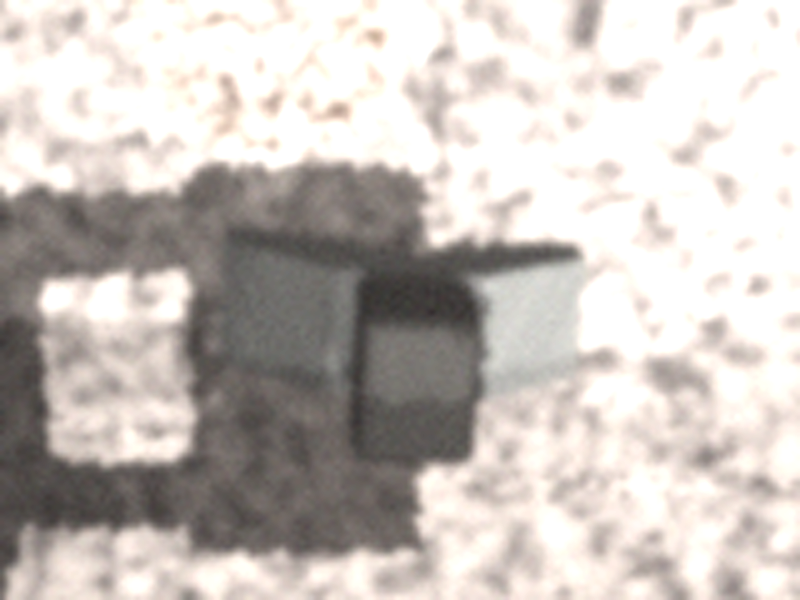

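Run:
```python
from h import *
import pickle
w=pickle.load(open("c2.pkl","rb"))["wrist"]
f=lambda p,z:onz(w,264+p[0]/5-.4,137+p[1]/5-.4,z)[:2]
n=np.linalg.norm
for z in(0,.006,.012):
  a=f((228,298),z);b=f((580,312),z);d=a-b;print(z,n(d),np.degrees(np.arctan2(-d[0],d[1])),(a+b)/2)
print("grip",f((418,391),.084),n(f((362,325),.084)-f((480,325),.084)),n(f((362,325),.084)-f((357,460),.084)))
```

```text
0 0.06682195354106263 -17.479872790024995 [ 0.47418275 -0.05982135]
0.006 0.06581037279152603 -17.479872790025 [ 0.47537139 -0.05985597]
0.012 0.06479879204198943 -17.47987279002495 [ 0.47656003 -0.05989058]
grip [ 0.47752031 -0.05904441] 0.017679293414169198 0.02094702321120979
```

Call:
jog_arm --pt "0 4 1" --pt "0.3 9 2" --pt "0.6 14 2" --pt "1 17 2" --pt "1 17 2" --pt "1 17 2" --turn '[9,18,27,36,36,36]' --grip '[0,0,0,0,0,0]'

```text
time_s: 3.3
position: [0.4854, 0.13, 0.2131]
tcp_rot: [[0.935, 0.354, -0.0], [0.354, -0.935, -0.001], [-0.0, 0.001, -1.0]]
force: [-0.8, -0.5, 0.3]
opening: 0.995
grasp_force: 0.0
```

Run:
```python
from h import *
import pickle
c={n:capture(n) for n in("wrist","scene")};pickle.dump(c,open("c3.pkl","wb"))
im=c["wrist"]["color"]
print(proj(c["wrist"],[.485,.1315,.078]))
o=cv2.resize(im[20:320,120:520],(800,600),interpolation=cv2.INTER_CUBIC)
cv2.imwrite("pics/w3.png",cv2.convertScaleAbs(o,alpha=1.5))
```

```text
[321.74160909 214.00339771]
```

View pics/w3.png

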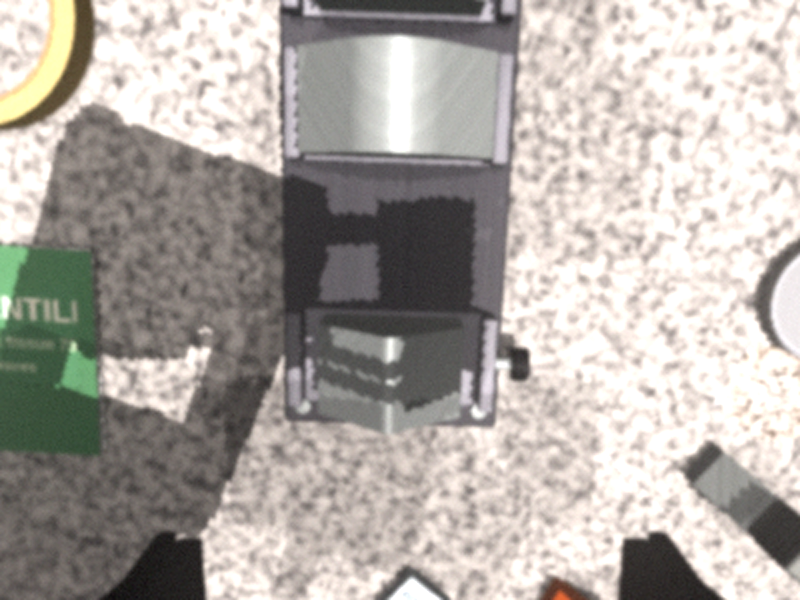

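Run:
```python
from h import *
import pickle
w=pickle.load(open("c3.pkl","rb"))["wrist"];g=cv2.cvtColor(w["color"],cv2.COLOR_BGR2GRAY)
for r in (180,186,192,222,228): print(r,[int(x) for x in g[r,275:360]])
for u in(300,320): print(onz(w,u,210,.078)[:2])
o=cv2.resize(w["color"][165:245,260:367],(800,600),interpolation=cv2.INTER_CUBIC)
cv2.imwrite("pics/w4.png",cv2.convertScaleAbs(o,alpha=1.8))
```

```text
180 [57, 57, 55, 56, 53, 46, 44, 39, 41, 40, 39, 38, 38, 40, 41, 40, 38, 37, 38, 38, 39, 38, 40, 39, 41, 42, 41, 40, 38, 39, 40, 43, 40, 38, 42, 39, 40, 41, 40, 41, 42, 38, 43, 42, 39, 39, 41, 39, 43, 40, 41, 41, 43, 42, 42, 40, 41, 41, 43, 40, 40, 43, 42, 44, 44, 41, 46, 42, 42, 44, 49, 45, 43, 45, 46, 51, 59, 61, 62, 62, 61, 63, 62, 59, 56]
186 [53, 56, 55, 57, 54, 55, 53, 56, 56, 65, 80, 91, 93, 91, 93, 96, 93, 97, 98, 96, 91, 90, 89, 88, 81, 76, 70, 67, 62, 60, 54, 50, 47, 43, 42, 41, 43, 42, 40, 43, 42, 40, 41, 43, 42, 41, 40, 42, 43, 43, 42, 42, 44, 45, 44, 44, 45, 47, 48, 48, 50, 52, 52, 54, 55, 55, 54, 55, 57, 56, 57, 59, 60, 57, 56, 60, 56, 59, 62, 59, 59, 59, 60, 58, 51]
192 [61, 59, 55, 56, 57, 58, 54, 55, 52, 54, 58, 72, 85, 88, 95, 95, 92, 93, 96, 100, 95, 96, 95, 93, 98, 98, 100, 99, 97, 99, 95, 97, 95, 96, 96, 96, 108, 120, 142, 165, 171, 154, 137, 126, 119, 112, 96, 73, 61, 58, 57, 58, 55, 55, 57, 57, 57, 57, 55, 59, 58, 61, 55, 55, 58, 58, 58, 60, 59, 58, 61, 61, 61, 60, 59, 58, 59, 60, 60, 59, 63, 58, 61, 57, 47]
222 [91, 63, 60, 68, 75, 80, 81, 82, 79, 81, 83, 81, 77, 81, 79, 79, 82, 83, 82, 80, 82, 80, 78, 78, 78, 79, 84, 82, 85, 83, 81, 80, 83, 84, 87, 95, 99, 107, 116, 122, 115, 98, 96, 99, 99, 94, 76, 60, 51, 46, 43, 49, 48, 48, 49, 51, 62, 77, 85, 89, 94, 97, 102, 105, 102, 105, 104, 107, 102, 102, 104, 103, 103, 108, 103, 109, 112, 111, 107, 104, 99, 106, 121, 104, 96]
228 [60, 58, 60, 56, 59, 56, 63, 66, 69, 70, 71, 74, 75, 78, 79, 80, 81, 83, 78, 83, 80, 81, 82, 81, 83, 79, 83, 82, 82, 81, 81, 83, 81, 81, 84, 89, 103, 113, 131, 141, 132, 117, 108, 105, 105, 101, 106, 103, 101, 103, 105, 103, 106, 103, 102, 104, 104, 104, 103, 103, 105, 102, 107, 108, 100, 101, 104, 110, 116, 118, 115, 112, 112, 109, 99, 87, 76, 75, 75, 76, 85, 115, 139, 153, 157]
[0.48185864 0.14926401]
[0.48763134 0.1340058 ]
```

View pics/w4.png

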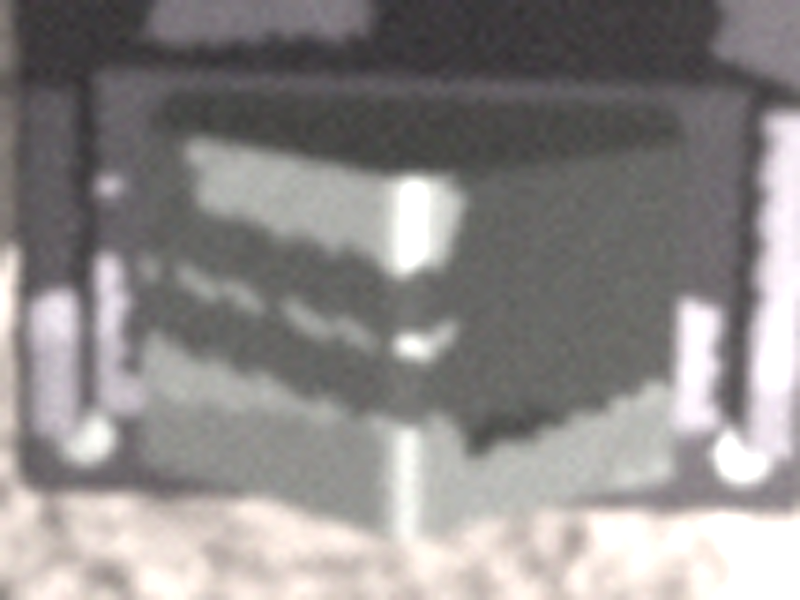

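Run:
```python
from h import *
import pickle
w=pickle.load(open("c3.pkl","rb"))["wrist"]
a=onz(w,260+425/7.48,165+175/7.5,.078);b=onz(w,260+410/7.48,165+540/7.5,.078);d=a-b
print(a,b,(a+b)/2,np.linalg.norm(d),np.degrees(np.arctan2(d[1],d[0])))
# stand long edges (nest side walls) in w3 coords (2x, origin 120,20): left edge (282,20)-(288,420), right (520,20)-(494,424), z .012
L=[onz(w,120+x/2,20+y/2,.012) for x,y in((282,20),(288,420),(518,20),(494,424))]
for p,q in((0,1),(2,3)): d=L[p]-L[q];print(np.degrees(np.arctan2(d[1],d[0])),L[p][:2],L[q][:2])
c=(L[1]+L[3])/2;print("front mid",c, c[:2]+.035*np.array([.936,.352]))
s=read_state();print(s["joint_positions"],s["force"])
```

```text
[0.50339392 0.14263342 0.078     ] [0.4646123 0.1299973 0.078    ] [0.48400311 0.13631536 0.078     ] 0.04078830238657076 18.0470265693413
19.1145317041396 [0.60430197 0.23289972] [0.43495186 0.17420888]
19.10271172067478 [0.64044261 0.13752775] [0.46907703 0.07817801]
front mid [0.45201444 0.12619345 0.012     ] [0.48477444 0.13851345]
[ 2.20338048e+00  1.85931669e+01  9.72733983e+01 -2.12420846e-02
  6.41541911e+01  7.15155063e+01] [ 0.94081839 -0.69354459 -0.36589547]
```

Call:
jog_arm --pt "0 -5 -1" --pt "-0.3 -10 -3" --pt "-0.6 -15 -5" --pt "-0.8 -19.1 -7" --pt "-0.8 -19.1 -9" --pt "-0.8 -19.1 -9" --pt "-0.8 -19.1 -12" --pt "-0.8 -19.1 -15" --pt "-0.8 -19.1 -16.7" --pt "-0.8 -19.1 -16.7" --pt "-0.8 -19.1 -16.7" --turn '[-9,-18,-27,-36,-38,-38,-38,-38,-38,-38,-38]' --grip '[0,0,0,0,0,0,0,0,0,0,0]'

```text
time_s: 4.78
position: [0.4783, -0.0603, 0.0472]
tcp_rot: [[0.956, -0.295, 0.002], [-0.295, -0.956, -0.001], [0.002, 0.0, -1.0]]
force: [-0.6, 0.8, 0.5]
opening: 1.0
grasp_force: 0.0
```

Run:
```python
from h import *
import pickle
w=capture("wrist");s=capture("side")
a=cv2.resize(w["color"][100:400,160:480],(400,375));b=cv2.resize(s["color"][200:350,270:430],(400,375))
cv2.imwrite("pics/g1.png",cv2.convertScaleAbs(np.hstack([a,b]),alpha=1.6))
print(read_state()["force"])
```

```text
[0.06180587 0.08847239 0.1454495 ]
```

View pics/g1.png

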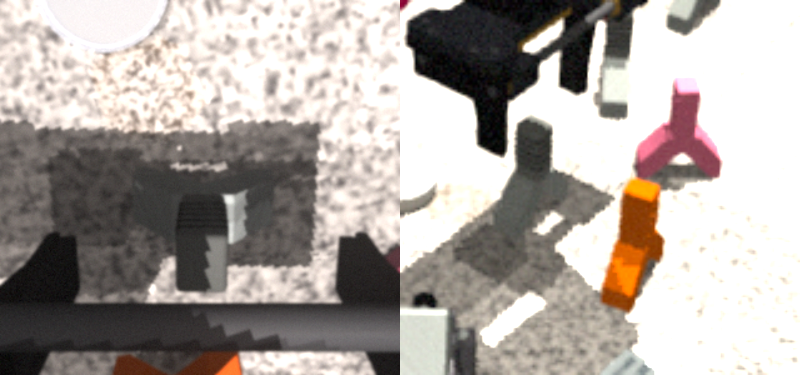

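Run:
```python
from h import *
w=capture("wrist");s=capture("side")
st=read_state();R=st["tcp_rot"];p=st["position"];print(p)
for d in(-.0435,0,.0435):
  q=p+R[:,1]*d; print(d,"w",(proj(w,q)-[160,100])*1.25,"s",(proj(s,q)-[270,200])*2.5)
for z in(.0,.04,.084):
  q=[.4768,-.0594,z];print(z,"w",(proj(w,q)-[160,100])*1.25,"s",(proj(s,q)-[270,200])*2.5)
cv2.imwrite("pics/g2.png",s["color"][130:360,230:470])
```

```text
[ 0.4780696  -0.06023774  0.04704763]
-0.0435 w [ 98.51125698 220.80108037] s [ 95.65597588 190.02111742]
0 w [204.33518854 220.74639009] s [131.77034744 160.61929493]
0.0435 w [310.10949666 220.72798791] s [165.63911664 133.05154013]
0.0 w [203.83643343 188.76503727] s [131.3594051  209.95220156]
0.04 w [203.39897192 217.86881121] s [132.75138738 169.07823344]
0.084 w [202.7052154  263.99862679] s [134.3670069  121.66354828]
```

Run:
```python
import cv2
i=cv2.imread("pics/g2.png");cv2.imwrite("pics/g3.png",cv2.resize(i[20:150,20:160],None,fx=4.5,fy=4.5,interpolation=cv2.INTER_CUBIC))
```

```text
(no output)
```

View pics/g3.png

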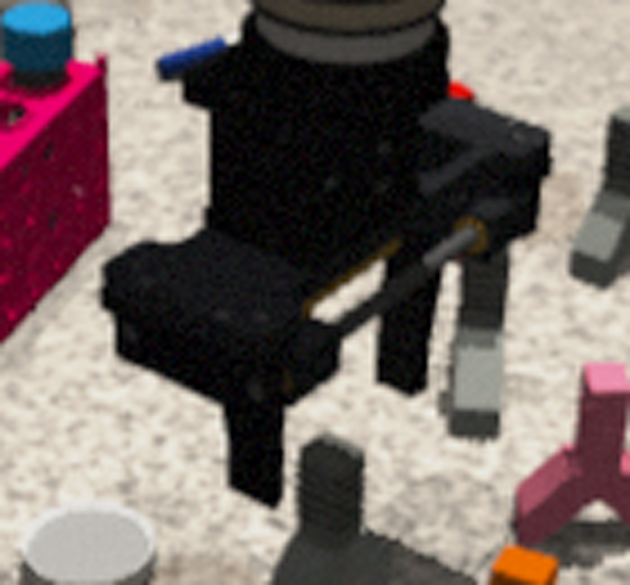

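Run:
```python
from h import *
w=capture("wrist");s=capture("side")
for a,b in (((220,292),(306.7,261)),((436,292),(340,236.7))): print(tri(w,a,s,b))
p,_=tri(w,(220,292),s,(306.7,261)); 
for u,v in((306.7,261),(340,236.7)): print([onz(s,u,v,z) for z in(.047,.065,.08)])
for u,v in((220,292),(436,292)): print([onz(w,u,v,z) for z in(.047,.065,.08)])
```

```text
(array([ 0.49547968, -0.0192173 ,  0.0793327 ]), np.float64(0.0021008888382601275))
(array([ 0.46501688, -0.11091081,  0.07804389]), np.float64(0.006232051938739674))
[array([ 0.50928399, -0.0585333 ,  0.047     ]), array([ 0.50111418, -0.03699456,  0.065     ]), array([ 0.49430601, -0.01904561,  0.08      ])]
[array([ 0.47550143, -0.15705121,  0.047     ]), array([ 0.46841974, -0.13233928,  0.065     ]), array([ 0.46251833, -0.111746  ,  0.08      ])]
[array([ 0.48556587, -0.00635343,  0.047     ]), array([ 0.49162899, -0.01328439,  0.065     ]), array([ 0.49668159, -0.01906018,  0.08      ])]
[array([ 0.45245142, -0.11348166,  0.047     ]), array([ 0.46144733, -0.11092479,  0.065     ]), array([ 0.46894392, -0.10879406,  0.08      ])]
```

The view shows fingertips at about (255,500) and (405,390) in the crop, which triangulate to z ≈ 0.079. The stated TCP is at 0.047, so I'll descend a little and let the opening on closing tell which is true.

Call:
jog_arm --pt "-0.1 0.1 -0.8" --pt "-0.1 0.1 -1.5" --pt "-0.1 0.1 -1.5" --pt "-0.1 0.1 -1.5" --pt "-0.1 0.1 -1.5" --pt "-0.1 0.1 -1.5" --pt "-0.1 0.1 -1.5" --turn '[0,0,0,0,0,0,0]' --grip '[0,0,0.3,0.5,0.55,0.55,0.55]'

```text
time_s: 5.95
position: [0.4765, -0.0591, 0.0313]
tcp_rot: [[0.956, -0.295, 0.0], [-0.295, -0.956, -0.0], [0.0, 0.0, -1.0]]
force: [-0.4, 0.5, 0.9]
opening: 0.52
grasp_force: 0.0
```

Call:
jog_arm --pt "0 0 0" --pt "0 0 0" --pt "0 0 0" --pt "0 0 0" --turn '[0,0,0,0]' --grip '[0.62,0.68,0.74,0.74]'

```text
time_s: 6.45
position: [0.4764, -0.0591, 0.0311]
tcp_rot: [[0.955, -0.295, 0.0], [-0.295, -0.955, 0.0], [0.0, -0.0, -1.0]]
force: [0.1, 0.0, -0.0]
opening: 0.272
grasp_force: 0.0
```

Call:
jog_arm --pt "0 0 -0.5" --pt "0 0 -1" --pt "0 0 -1" --pt "0 0 -1" --turn '[0,0,0,0]' --grip '[0.7,0.7,0.7,0.7]'

```text
time_s: 6.95
position: [0.4763, -0.059, 0.021]
tcp_rot: [[0.955, -0.295, -0.0], [-0.295, -0.955, 0.0], [-0.0, -0.0, -1.0]]
force: [0.3, 0.3, 0.7]
opening: 0.301
grasp_force: 0.0
```

Run:
```python
from h import *
st=read_state();print(st["position"],st["force"],st["opening"])
s=capture("side");g=cv2.cvtColor(s["color"],cv2.COLOR_BGR2GRAY)
p=st["position"];R=st["tcp_rot"]
for sg in(-1,1):
  for t in (.017,.022):
    print(sg,t,[int(np.round(np.mean(g[int(v)-0:int(v)+1,int(u)-1:int(u)+2]))) for u,v in [proj(s,[*(p+R[:,1]*sg*t)[:2],z]) for z in np.arange(.02,.1,.004)]])
print([int(g[int(v),int(u)]) for u,v in [proj(s,[*p[:2],z]) for z in np.arange(.02,.1,.004)]])
```

```text
[ 0.47631502 -0.05904659  0.02098334] [0.30732278 0.34083356 0.66400196] 0.3006735586914574
-1 0.017 [60, 58, 60, 60, 59, 58, 54, 51, 61, 57, 9, 5, 9, 4, 7, 2, 7, 11, 7, 9]
-1 0.022 [59, 61, 60, 58, 59, 59, 58, 57, 83, 120, 118, 33, 3, 8, 4, 7, 13, 6, 12, 6]
1 0.017 [52, 42, 41, 38, 37, 32, 34, 34, 31, 36, 30, 35, 43, 33, 21, 14, 17, 10, 16, 13]
1 0.022 [54, 45, 48, 59, 99, 112, 93, 79, 54, 23, 23, 34, 31, 18, 14, 12, 10, 14, 10, 14]
[56, 57, 49, 41, 41, 32, 38, 20, 17, 23, 17, 10, 10, 9, 11, 24, 8, 10, 12, 32]
```

Call:
jog_arm --pt "0 0 -0.3" --pt "0 0 -0.3" --pt "0 0 -0.3" --pt "0 0 -0.3" --pt "0 0 -0.3" --pt "0 0 -0.3" --turn '[0,0,0,0,0,0]' --grip '[0.72,0.76,0.85,1,1,1]'

```text
time_s: 7.75
position: [0.4763, -0.059, 0.0181]
tcp_rot: [[0.955, -0.295, -0.0], [-0.295, -0.955, 0.0], [-0.0, -0.0, -1.0]]
force: [-0.2, 0.2, -0.9]
opening: 0.208
grasp_force: 30.0
```

Call:
jog_arm --pt "0 0 2" --pt "0 0 6" --pt "0 2 11" --pt "0.2 7 12" --pt "0.5 12 12" --pt "0.8 17 12" --pt "0.8 19.5 12" --pt "0.8 19.5 12" --pt "0.8 19.5 11" --pt "0.8 19.5 10" --pt "0.8 19.5 10" --pt "0.8 19.5 10" --turn '[0,0,3,12,21,30,36,36.3,36.3,36.3,36.3,36.3]' --grip '[1,1,1,1,1,1,1,1,1,1,1,1]'

```text
time_s: 9.25
position: [0.4845, 0.1354, 0.1179]
tcp_rot: [[0.945, 0.327, -0.0], [0.327, -0.945, -0.0], [-0.0, -0.0, -1.0]]
force: [-0.5, 0.4, -2.1]
opening: 0.205
grasp_force: 30.0
```

Run:
```python
from h import *
import pickle
st=read_state();print(st["position"],st["force"],st["moment"],st["opening"],np.degrees(np.arctan2(st["tcp_rot"][1,0],st["tcp_rot"][0,0])))
c={n:capture(n) for n in("wrist","side")};pickle.dump(c,open("c5.pkl","wb"))
s=c["side"];g=cv2.cvtColor(s["color"],cv2.COLOR_BGR2GRAY)
# ridge end edges of front block in side image: horizontal profile across flat near ridge
for r in (326,330,334,340): print(r,[int(x) for x in g[r,252:304]])
p=st["position"];ax=np.array([.945,.327,0])
for d in(-.02,-.011,0,.011,.02): print(d,proj(s,[*(np.array([.4843,.137])+ax[:2]*d),.078]),proj(s,[*(p[:2]+ax[:2]*d),p[2]-.018+.012]))
for v in range(270,330,6): print(v,[int(x) for x in g[v,245:305]])
```

```text
[0.48448201 0.13535639 0.11790483] [-0.48591247  0.434785   -2.13155085] [ 0.00331936 -0.01317625  0.03366918] 0.2049734545411239 19.073924996769474
326 [197, 201, 198, 190, 194, 189, 177, 172, 189, 187, 119, 85, 85, 81, 60, 53, 55, 58, 55, 54, 52, 49, 56, 57, 53, 58, 56, 57, 51, 58, 62, 66, 62, 61, 60, 62, 57, 52, 77, 92, 136, 180, 185, 194, 203, 190, 190, 179, 185, 191, 186, 190]
330 [77, 77, 96, 95, 76, 113, 126, 123, 115, 121, 92, 84, 85, 79, 82, 80, 76, 82, 70, 66, 62, 65, 64, 62, 66, 63, 64, 66, 63, 63, 60, 63, 66, 63, 63, 66, 59, 56, 47, 47, 114, 175, 199, 207, 200, 188, 182, 171, 186, 220, 220, 205]
334 [34, 38, 43, 41, 39, 38, 36, 37, 38, 54, 78, 81, 84, 83, 81, 69, 66, 62, 65, 66, 63, 61, 64, 66, 65, 61, 66, 64, 64, 65, 63, 62, 65, 65, 66, 63, 57, 57, 86, 125, 97, 124, 147, 153, 136, 90, 75, 66, 157, 216, 213, 216]
340 [37, 37, 35, 39, 34, 40, 38, 40, 38, 69, 83, 87, 86, 89, 84, 70, 66, 65, 65, 62, 68, 63, 62, 64, 66, 67, 65, 77, 72, 67, 65, 67, 69, 64, 63, 77, 61, 54, 90, 87, 73, 65, 69, 69, 68, 68, 68, 54, 174, 203, 196, 188]
-0.02 [288.87399525 323.28339886] [288.8828887
[... 2216 characters left out ...]
69, 69, 66, 68, 49, 194, 202, 182, 191, 215, 224, 221, 212, 216, 210, 213, 220, 209, 194, 174, 183, 202, 215, 224, 228, 225, 222, 212]
318 [179, 166, 146, 171, 196, 211, 194, 158, 162, 185, 200, 206, 206, 185, 147, 154, 180, 199, 202, 200, 137, 75, 69, 65, 66, 68, 69, 69, 65, 65, 68, 67, 68, 62, 66, 67, 47, 24, 112, 176, 175, 164, 167, 187, 200, 188, 181, 195, 196, 190, 172, 169, 184, 189, 190, 191, 192, 188, 182, 174]
324 [216, 208, 199, 201, 189, 206, 221, 214, 210, 189, 187, 189, 206, 195, 177, 166, 179, 118, 85, 86, 74, 58, 53, 48, 54, 57, 54, 55, 54, 54, 54, 57, 55, 58, 54, 57, 49, 54, 55, 54, 53, 51, 50, 49, 52, 101, 136, 151, 161, 161, 162, 174, 171, 167, 178, 193, 187, 188, 197, 181]
```

Call:
jog_arm --pt "0 0.1 -1.5" --pt "0 0.1 -3" --pt "0 0.1 -3.8" --pt "0 0.1 -4.1" --pt "0 0.1 -4.3" --pt "0 0.1 -4.4" --pt "0 0.1 -4.4" --turn '[0,0,0,0,0,0,0]' --grip '[1,1,1,1,1,1,1]'

```text
time_s: 10.22
position: [0.4846, 0.1372, 0.0747]
tcp_rot: [[0.945, 0.328, 0.001], [0.328, -0.945, 0.0], [0.001, -0.0, -1.0]]
force: [-1.6, 1.2, 2.5]
opening: 0.203
grasp_force: 30.0
```

Call:
jog_arm --pt "0 0 -0.1" --pt "0 0 -0.1" --pt "0 0 -0.1" --pt "0 0 -0.1" --turn '[0,0,0,0]' --grip '[1,1,1,1]'

```text
time_s: 10.72
position: [0.4847, 0.1375, 0.0743]
tcp_rot: [[0.945, 0.328, 0.001], [0.328, -0.945, 0.001], [0.001, -0.0, -1.0]]
force: [-2.8, 2.8, 7.1]
opening: 0.208
grasp_force: 30.0
```

Run:
```python
from h import *
st=read_state();print(st["position"],st["force"],st["moment"])
s=capture("side");g=cv2.cvtColor(s["color"],cv2.COLOR_BGR2GRAY)
st=read_state();print(st["position"],st["force"],st["moment"])
```

```text
[0.48465905 0.13750374 0.07433367] [-2.76005516  2.8080825   7.12025857] [0.52651611 0.46595306 0.0365731 ]
[0.48467146 0.13748091 0.07432477] [-2.86586546  1.80574398  7.46869103] [ 0.53524314  0.45551124 -0.04007564]
```

Call:
jog_arm --pt "0 0.07 0.1" --pt "-0.05 0.14 0.1" --pt "-0.05 0.14 0.1" --pt "-0.05 0.14 0.1" --turn '[0,0,0,0]' --grip '[1,1,1,1]'

```text
time_s: 11.28
position: [0.4839, 0.1382, 0.0739]
tcp_rot: [[0.945, 0.328, -0.0], [0.328, -0.945, -0.0], [-0.0, 0.0, -1.0]]
force: [-0.6, -0.9, -2.6]
opening: 0.203
grasp_force: 30.0
```

Call:
jog_arm --pt "0 0 -0.1" --pt "0 0 -0.1" --pt "0 0 -0.1" --turn '[0,0,0]' --grip '[1,1,1]'

```text
time_s: 11.65
position: [0.484, 0.1385, 0.0733]
tcp_rot: [[0.945, 0.328, 0.0], [0.328, -0.945, 0.0], [0.0, -0.0, -1.0]]
force: [-0.0, 0.7, 1.2]
opening: 0.204
grasp_force: 30.0
```

Call:
jog_arm --pt "-0.03 0.1 -0.1" --pt "-0.03 0.1 -0.1" --pt "-0.03 0.1 -0.1" --turn '[0,0,0]' --grip '[1,1,1]'

```text
time_s: 12.02
position: [0.4839, 0.1394, 0.0725]
tcp_rot: [[0.945, 0.328, 0.001], [0.328, -0.945, 0.0], [0.001, 0.0, -1.0]]
force: [-0.2, -0.2, 5.3]
opening: 0.209
grasp_force: 30.0
```

Call:
jog_arm --pt "-0.03 0.1 0" --pt "-0.03 0.1 0" --pt "-0.03 0.1 0" --turn '[0,0,0]' --grip '[1,1,1]'

```text
time_s: 12.4
position: [0.4839, 0.1395, 0.0725]
tcp_rot: [[0.944, 0.329, 0.001], [0.329, -0.944, -0.001], [0.001, 0.002, -1.0]]
force: [0.1, -2.2, 5.7]
opening: 0.202
grasp_force: 30.0
```

Run:
```python
from h import *
for i in range(1):
  st=read_state();print(st["position"],st["force"],st["moment"],st["tcp_rot"][2])
```

```text
[0.48390294 0.13953369 0.07245339] [ 0.10070619 -2.16265654  5.66770769] [-0.52246367  0.10237006 -0.04271065] [ 5.73661822e-04  1.63325372e-03 -9.99998502e-01]
```

Call:
jog_arm --pt "0.03 -0.1 0" --pt "0.03 -0.1 0" --pt "0.03 -0.1 0" --pt "0.03 -0.1 0" --pt "0.03 -0.1 0" --pt "0.03 -0.1 0" --pt "0.03 -0.1 0" --pt "0.03 -0.1 0" --turn '[0,0,0,0,0,0,0,0]' --grip '[1,1,1,1,1,1,1,1]'

```text
time_s: 13.4
position: [0.4839, 0.1394, 0.0725]
tcp_rot: [[0.945, 0.328, 0.001], [0.328, -0.945, 0.0], [0.001, 0.0, -1.0]]
force: [-1.4, 0.9, 6.0]
opening: 0.205
grasp_force: 30.0
```

Run:
```python
from h import *
st=read_state();print(st["position"],st["force"])
s=capture("side");g=cv2.cvtColor(s["color"],cv2.COLOR_BGR2GRAY)
p=st["position"];ax=np.array([.945,.327]);ay=np.array([-.327,.945])
for y,z in((.0325,.0544+.01),(.018,.08)): print([proj(s,[*(p[:2]+ax*d+ay*y),z]).round(1) for d in(-.02,-.011,0,.011,.02)])
for v in range(308,360,4): print(v,[int(x) for x in g[v,256:298]])
```

```text
[0.48390094 0.13943726 0.07247493] [-1.37240673  0.85198912  6.03252995]
[array([287.1, 347.2]), array([281., 347.]), array([273.5, 346.8]), array([266. , 346.7]), array([259.8, 346.5])]
[array([287.7, 332.3]), array([281.5, 332.2]), array([274.1, 332. ]), array([266.6, 331.8]), array([260.4, 331.7])]
308 [2, 0, 5, 13, 1, 1, 19, 14, 6, 11, 0, 0, 13, 8, 7, 12, 8, 7, 0, 14, 7, 3, 15, 8, 10, 13, 1, 9, 12, 5, 10, 19, 28, 31, 30, 28, 24, 18, 13, 9, 5, 181]
312 [8, 11, 8, 17, 0, 7, 5, 4, 8, 9, 4, 8, 5, 4, 11, 0, 6, 10, 1, 13, 10, 8, 9, 15, 3, 12, 15, 12, 8, 6, 0, 17, 9, 6, 97, 62, 12, 8, 11, 16, 19, 167]
316 [207, 218, 218, 203, 188, 188, 194, 197, 174, 174, 146, 74, 39, 41, 32, 35, 35, 36, 39, 37, 31, 28, 32, 28, 27, 32, 40, 44, 119, 206, 224, 215, 223, 214, 214, 219, 225, 224, 206, 207, 224, 226]
320 [215, 219, 212, 214, 202, 188, 199, 209, 218, 216, 202, 109, 49, 46, 42, 44, 46, 47, 46, 44, 49, 45, 47, 47, 42, 43, 48, 47, 104, 182, 204, 195, 180, 184, 200, 209, 215, 187, 175, 178, 188, 180]
324 [194, 208, 187, 167, 166, 182, 122, 86, 85, 66, 61, 69, 67, 66, 65, 67, 70, 70, 66, 69, 71, 7
[... 796 characters left out ...]
, 71]
344 [83, 85, 84, 81, 84, 88, 67, 64, 72, 66, 59, 58, 60, 62, 65, 63, 62, 63, 61, 56, 61, 61, 62, 63, 65, 54, 63, 66, 66, 65, 66, 67, 54, 45, 106, 88, 70, 66, 73, 68, 70, 67]
348 [82, 83, 82, 82, 84, 86, 84, 73, 66, 64, 59, 54, 53, 54, 54, 56, 55, 51, 55, 58, 55, 58, 56, 57, 58, 57, 62, 67, 67, 68, 68, 94, 66, 51, 106, 84, 67, 69, 70, 69, 69, 67]
352 [41, 40, 42, 39, 52, 82, 72, 67, 65, 66, 71, 69, 67, 68, 64, 66, 70, 67, 66, 65, 71, 71, 67, 63, 65, 66, 69, 71, 69, 66, 69, 67, 51, 84, 90, 74, 68, 70, 66, 71, 68, 67]
356 [40, 37, 39, 33, 42, 54, 58, 55, 53, 54, 55, 56, 56, 58, 53, 54, 56, 58, 57, 57, 55, 55, 56, 56, 56, 53, 54, 58, 54, 56, 55, 52, 45, 110, 82, 67, 68, 71, 70, 70, 68, 69]
```

Call:
jog_arm --pt "0 0 0.15" --pt "-0.1 -0.02 0.2" --pt "-0.2 -0.04 0.2" --pt "-0.2 -0.04 0.2" --pt "-0.2 -0.04 0.1" --pt "-0.2 -0.04 0" --pt "-0.2 -0.04 0" --pt "-0.2 -0.04 0" --pt "-0.2 -0.04 0" --pt "-0.2 -0.04 0" --pt "-0.2 -0.04 0" --turn '[0,0,0,0,0,0,0,0,0,0,0]' --grip '[1,1,1,1,1,1,1,1,1,1,1]'

```text
time_s: 14.82
position: [0.4818, 0.1388, 0.0725]
tcp_rot: [[0.945, 0.328, 0.0], [0.328, -0.945, -0.0], [0.0, 0.0, -1.0]]
force: [-1.6, -1.4, 5.1]
opening: 0.203
grasp_force: 30.0
```

Run:
```python
from h import *
st=read_state();print(st["position"],st["force"],st["moment"])
s=capture("side");g=cv2.cvtColor(s["color"],cv2.COLOR_BGR2GRAY)
for v in range(324,345,4): print(v,[int(x) for x in g[v,256:298]])
```

```text
[0.48180281 0.1388284  0.07246237] [-1.61429585 -1.40812422  5.09869266] [-0.37404717  0.18973483  0.01504153]
324 [193, 206, 185, 163, 168, 183, 117, 84, 86, 85, 65, 55, 65, 71, 69, 70, 69, 69, 67, 68, 70, 70, 70, 72, 72, 70, 68, 54, 50, 53, 50, 53, 52, 47, 69, 73, 140, 164, 167, 164, 177, 173]
328 [194, 186, 200, 194, 187, 161, 108, 85, 86, 84, 71, 66, 66, 71, 67, 64, 67, 71, 69, 68, 70, 70, 69, 68, 66, 66, 70, 56, 62, 67, 67, 67, 57, 51, 53, 51, 117, 170, 193, 190, 175, 178]
332 [37, 41, 39, 37, 42, 48, 81, 85, 91, 85, 86, 68, 69, 65, 72, 71, 66, 68, 69, 68, 66, 71, 69, 73, 68, 68, 63, 54, 64, 64, 68, 67, 60, 51, 50, 60, 79, 121, 161, 171, 152, 107]
336 [38, 40, 36, 40, 41, 61, 80, 69, 76, 68, 67, 63, 68, 68, 68, 63, 66, 67, 72, 66, 66, 68, 66, 67, 70, 71, 63, 84, 72, 66, 66, 66, 57, 48, 80, 112, 90, 63, 64, 61, 54, 70]
340 [37, 37, 39, 38, 42, 68, 84, 73, 67, 67, 67, 68, 66, 67, 67, 71, 64, 64, 67, 67, 68, 68, 70, 67, 68, 71, 61, 62, 65, 64, 67, 68, 56, 47, 91, 91, 74, 69, 70, 71, 69, 71]
344 [79, 82, 80, 79, 84, 82, 83, 72, 66, 69, 67, 64, 61, 61, 60, 62, 63, 59, 59, 62, 66, 62, 64, 63, 63, 62, 56, 59, 65, 69, 64, 69, 50, 47, 107, 87, 71, 69, 71, 68, 72, 70]
```

Call:
jog_arm --pt "0 0 0.05" --pt "0 0 0.09" --pt "0 0 0.09" --pt "0 0 0.09" --pt "0 0 0.09" --pt "0 0 0.09" --pt "0 0 0.09" --turn '[0,0,0,0,0,0,0]' --grip '[1,1,1,0.75,0.65,0.5,0.5]'

```text
time_s: 15.75
position: [0.4816, 0.139, 0.0731]
tcp_rot: [[0.945, 0.328, 0.0], [0.328, -0.945, 0.0], [0.0, -0.0, -1.0]]
force: [-0.6, 0.2, 0.7]
opening: 0.463
grasp_force: 0.0
```

Call:
jog_arm --pt "0 0 0.5" --pt "0 0 1.5" --pt "0 0 3.5" --pt "0 0 6" --pt "0 0 9" --pt "0 0 12" --pt "0 0 14" --pt "0 0 14" --pt "0 0 14" --turn '[0,0,0,0,0,0,0,0,0]' --grip '[0.5,0.5,0.5,0.5,0.5,0.5,0.5,0.5,0.5]'

```text
time_s: 16.88
position: [0.4809, 0.1389, 0.2126]
tcp_rot: [[0.945, 0.328, -0.001], [0.328, -0.945, -0.0], [-0.001, -0.0, -1.0]]
force: [0.5, -0.0, -0.7]
opening: 0.502
grasp_force: 0.0
```

Run:
```python
from h import *
st=read_state();print(st["position"],st["force"],st["opening"])
c=capture("side");s=c;g=cv2.cvtColor(s["color"],cv2.COLOR_BGR2GRAY)
n=np.array([.4818,.1388]);ay=np.array([-.327,.945])
for z in (.1,.11,.12,.135): print(z,proj(s,[*n,z]).round(1))
for v in list(range(280,324,4))+[324,328,332,336]: print(v,[int(x) for x in g[v,258:296]])
# other objects unchanged
import pickle
a=pickle.load(open("c0.pkl","rb"))["side"]["color"];d=(cv2.absdiff(a,c["color"]).max(2)>60).astype(np.uint8)
k,_,S,C=cv2.connectedComponentsWithStats(d);print([(S[i][:5].tolist()) for i in range(1,k) if S[i][4]>25])
```

```text
[0.48091128 0.13889431 0.21263432] [ 0.54712817 -0.03181882 -0.71886417] 0.5024533616870213
0.1 [276.2 313.5]
0.11 [276.  308.6]
0.12 [275.8 303.5]
0.135 [275.5 295.8]
280 [76, 80, 82, 79, 81, 86, 85, 84, 97, 112, 115, 113, 105, 87, 82, 84, 81, 82, 80, 78, 78, 79, 72, 67, 94, 148, 181, 190, 179, 161, 151, 160, 172, 170, 168, 164, 160, 170]
284 [171, 139, 99, 78, 59, 59, 64, 60, 67, 65, 67, 65, 68, 67, 68, 67, 64, 72, 124, 147, 189, 211, 186, 171, 162, 164, 166, 176, 174, 173, 174, 167, 167, 183, 189, 186, 186, 183]
288 [215, 215, 204, 203, 213, 207, 198, 189, 194, 181, 165, 165, 180, 194, 204, 212, 210, 186, 173, 178, 201, 207, 198, 188, 198, 202, 191, 187, 184, 176, 182, 185, 182, 178, 174, 170, 168, 178]
292 [201, 202, 195, 182, 178, 179, 186, 194, 204, 203, 130, 66, 59, 57, 58, 56, 39, 34, 37, 42, 31, 36, 38, 37, 39, 91, 197, 218, 219, 215, 208, 213, 218, 214, 207, 211, 183, 147]
296 [211, 215, 209, 195, 189, 198, 196, 196, 198, 164, 90, 54, 58, 53, 57, 38, 36, 32, 34, 31, 40, 34, 37, 37, 38, 58, 169, 190, 197, 204, 207, 203, 189, 175, 179, 187, 184, 176]
300 [217, 207, 195, 182, 
[... 1621 characters left out ...]
 102, 79, 63, 60, 65, 67, 66, 69, 56, 99, 110, 109, 109, 76, 53, 86, 118, 91, 55, 59, 52]
[[530, 11, 6, 21, 33], [222, 21, 22, 32, 241], [258, 48, 31, 16, 89], [525, 58, 14, 9, 44], [281, 67, 17, 8, 51], [242, 68, 28, 8, 115], [261, 80, 42, 21, 462], [225, 82, 80, 161, 7827], [445, 105, 176, 169, 9883], [511, 142, 7, 28, 54], [521, 162, 5, 12, 36], [507, 171, 12, 18, 104], [553, 178, 36, 10, 193], [614, 184, 26, 32, 536], [553, 187, 38, 27, 512], [577, 207, 39, 8, 52], [307, 246, 31, 51, 894], [391, 281, 57, 139, 4292], [262, 291, 24, 63, 938], [501, 295, 19, 38, 537], [259, 366, 12, 4, 30], [495, 367, 55, 66, 1837], [187, 386, 224, 94, 12638], [553, 390, 5, 9, 27], [563, 440, 77, 40, 1634]]
```

```bash
python3 -c "
from rig import *
print(hand_in())"
```

```text
the job is handed in; nothing more can be done
None
```

I handed in the job with the small leaf (4 mm) on the middle of the front ridge, pressed home at about 8 N (within the 35 N limit), level and let go. It was captive sideways at the expected height, and I chose it from that and the camera's ridge width (about 6 mm) without trying the other two, which the side view shows unmoved.

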